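# Test the brake lever of the instrument lift

### The arm

A 7-joint arm with a two-finger parallel gripper is mounted at the origin on the work surface. World frame = base frame: x ahead of the robot, y to its left, z up, the work surface at z = 0. Lengths are in m, angles in rad, forces in N, time in s.
With the tool pointing down it reaches from about 0.4 to 0.85 m from the base axis. Payload 10.4 kg.
Tool frame: the origin (TCP) lies on the front face of the gripper's body, between the roots of the fingers; the fingertips stand 73 mm ahead of it and the grasp point (between the pads) lies 54 mm ahead of it; z points along the fingers, y is the line along which they close (so a half turn about z gives the same grasp; the last joint's range is limited). The gripper opens to 85 mm and grips with 20 to 120 N. Pads are 22 mm wide; open, the fingers measure 114 mm over their backs; the gripper's body (76 mm by 85 mm) begins 54 mm behind the grasp point. The pads swing forward as they close: fully open they stand 13 mm farther back than shut.
Start: joints at [1.282, 0.332, -0.065, 1.46, 0.022, 1.35, -0.088], TCP at [0.164, -0.603, 0.304] pointing down, gripper open.
Joint ranges: [-2.6, 2.6], [-0.5, 2.12], [-1.47, 1.34], [0.16, 2.42], [-1.27, 4.41], [0.06, 2.06], [-2.6, 2.6]. Speed limits (rad/s): [2.22, 2.22, 2.79, 2.79, 3.14, 3.14, 3.14].

### API

Orientations are given as a unit quaternion [x, y, z, w].
In Python, from workcell import manip gives the robot as it stands.
- The arm moves only by the shell command python3 -m jog 'ROWS' [FORCE]. ROWS is JSON, a list of rows, each an object with "grip": the gripper command: -1 is fully open, 1 is shut, values between are in proportion; "slide": the shift along the tool's x, y, z in cm, a list of three; "yaw": the turn about the tool's z in rad. A call has 1 to 8 rows; each row shifts and turns the commanded pose from where the row before left it, along the tool's axes as they then stand; what a row does not reach is not made up. A row lasts 1/10 s, in which the tool goes at most 50 mm and 8.59 degrees, less where a joint would pass 70% of its speed; a pose out of reach is approached as far as the arm can. A call with a gripper value outside its range is refused whole. The fingers move at their own pace and stop on an object; FORCE is the grip in N (left out, the last holds). Time passes only in rows, so rows that do not move let the fingers close. It gives the time, the measured TCP pose, the force, the opening and the grip force at its end, in the units of the state.
- manip.get_obs(): the state, without advancing time (a new reading comes with each control period).
- manip.camera(name): name is "side" or "top"; returns the picture (400x640x3 uint8, blue, green, red); there is no depth.
- manip.calibration(name): a dict with "vfov" (degrees; the focal length in pixels is half the picture's height over the tangent of half this angle, whatever the lens; pixels are square), "cx", "cy" (the principal point, pixels), "k1" (the pictures are not rectified: a ray, as slopes to the right and down, at radius r is drawn at 1 + k1 r^2 times it, then the intrinsics apply), "camera_from_world" (4x4, takes a point from world to camera coordinates). Camera axes: x right, y down, z forward; pixel columns grow to the right and rows downward; lengths in m; the calibration is good to about 2 mm. A picture is of the moment at which its call begins. calibration takes no time and is no camera call.
- manip.hand_in(): hands the job in; it is judged then, once.
Trained networks look in the newest picture that a camera, given by its name, has taken for a name from the list of things; names that differ only in an ending like _2 or _b are one class to them, and where a whole thing is asked for, a point or a joint stands for the part that bears it (a point fixed in the world has none). Each returns a list of dicts, best first, with "conf" (0 to 1); they miss things now and then, are a little off and sometimes report something else, mostly with a low value. They report only what shows in the picture. A call takes as long as a camera call.
- manip.masks_of(thing, camera): "region" (400x640 bool, what is visible of it) and "centre" ([column, row] in pixels, amid what is visible of it).
The state is a dict: "clock": time; "joint_pos": joint angles; "joint_velocities": joint speeds; "tau": joint torques, N m; "position": TCP position; "ee_rot": TCP orientation; "ft_force": force on the tool from outside, world axes, zero at the start; "torque": the same for the moment, N m; "grip_width": opening from 0.0 (shut) to 1.0 (fully open); "grasp_force": force on a finger pad.
Only numpy, scipy, OpenCV 4.12 (cv2) and the standard library are available. Lean on these libraries where they do the work, as an engineer would, in place of code of your own. Each camera call takes 0.05 s, during which the arm holds its last target. There are 200 camera calls.

### The job

Before the analyser is moved, test the lift's brake: with the backs of the fingers, not taking hold of anything, press the long lever in towards its bar until it comes up against its stop screw, short of the bar, without forcing it, and keep it there for a good second. Let it spring all the way back, then press the push button on the grey box fully down to confirm the test, and come clear. Keep off both bars and the short lever, and leave everything else on the bench where it stands.

Things in the scene. Friction and masses are not known exactly. Their poses are not given: they have to be found in the camera images.
- long_grip: fixed grip stand with the long lever (140 mm from pivot to ball end; the other stand's lever is 85 mm). Otherwise both stands are alike. Origin on the bench under its foot plate (110 x 200 x 12 mm). Own +x: direction in which the lever is pressed, the lever being on the -x side of the bar; y along the bar, z up. Nothing within 100 mm in front of the lever is higher than 90 mm.
- long_bar: fixed horizontal black rubber bar of that stand, 32 mm thick, 150 mm of rubber (200 mm with its metal ends), along own y; origin at its middle, 40 mm along the stand's +x from the stand's origin and 130 mm above the bench. It rests on two posts at its ends.
- long_lever (a joint): angle of the long lever about its upright pivot (rad). 0: at rest, leaning 0.44 rad out from the bar; grows as it is pressed; 0.44 is parallel to the bar. Its stop screw stops it somewhere from 0.23 to 0.41, different each time, short of the bar. A spring pushes it back to 0 (0.2 N m at 0, rising 0.8 N m per rad; 2 to 5 N at the pressing point).
- long_press (a point): point at mid height on the outer face of the long lever (the face away from the bar), 115 mm from the pivot, 25 mm from the end ball's centre; moves with the lever. Lever: flat aluminium bar 12 mm thick in all, 16 mm high (122 to 138 mm above the bench), 20 mm ball at its end. Site +x: towards the bar, the direction to press at this instant; y: from ball to pivot.
- long_lug (a point): middle of the face, towards the bar, of the lug under the long lever, 60 mm from the pivot and 30 mm below mid height of the lever: this face meets the tip of the stop screw
- long_pivot (a point): pivot of the long lever, at own x 0, y +80 mm of the stand, 130 mm above the bench; same axes as the lever
- long_stop: fixed steel stop screw of that stand, 8 mm thick, lying along the stand's x under the bar, 100 mm above the bench; its origin is the tip, which meets a lug hanging under the lever 60 mm from the pivot; 20 mm knob at its far end
- short_grip: fixed grip stand with the short lever (85 mm from pivot to ball end; the other stand's lever is 140 mm). Otherwise both stands are alike. Origin on the bench under its foot plate (110 x 200 x 12 mm). Own +x: direction in which the lever is pressed, the lever being on the -x side of the bar; y along the bar, z up. Nothing within 100 mm in front of the lever is higher than 90 mm.
- short_bar: fixed horizontal black rubber bar of that stand, 32 mm thick, 150 mm of rubber (200 mm with its metal ends), along own y; origin at its middle, 40 mm along the stand's +x from the stand's origin and 130 mm above the bench. It rests on two posts at its ends.
- short_lever (a joint): angle of the short lever about its upright pivot (rad). 0: at rest, leaning 0.44 rad out from the bar; grows as it is pressed; 0.44 is parallel to the bar. Its stop screw stops it somewhere from 0.23 to 0.41, different each time, short of the bar. A spring pushes it back to 0 (0.2 N m at 0, rising 0.8 N m per rad).
- short_press (a point): point at mid height on the outer face of the short lever (the face away from the bar), 60 mm from the pivot, 25 mm from the end ball's centre; moves with the lever. Lever: flat aluminium bar 12 mm thick in all, 16 mm high (122 to 138 mm above the bench), 20 mm ball at its end. Site +x: towards the bar, the direction to press at this instant; y: from ball to pivot.
- short_lug (a point): middle of the face, towards the bar, of the lug under the short lever, 60 mm from the pivot and 30 mm below mid height of the lever: this face meets the tip of the stop screw
- short_pivot (a point): pivot of the short lever, at own x 0, y +80 mm of the stand, 130 mm above the bench; same axes as the lever
- short_stop: fixed steel stop screw of that stand, 8 mm thick, lying along the stand's x under the bar, 100 mm above the bench; its origin is the tip, which meets a lug hanging under the lever 60 mm from the pivot; 20 mm knob at its far end
- long_inner: black strip, 3 mm thick, along the inner face of the long lever (towards the bar), with the inner half of its end ball; carried by the lever. Touched only by fingers that reach round the lever or take hold of it. Origin at the lever's pivot, axes of the lever.
- ack_box: fixed grey box 85 x 85 x 50 mm with one push button on top; origin under its centre, on the bench
- ack (a joint): travel of the push button: 0 out, 0.006 m fully down; it springs back; 5 N presses it fully down
- ack_top (a point): middle of the top face of the black push button (36 mm across, about 72 mm above the bench, pressed straight down)
- beaker: loose glass beaker, 68 mm wide, 85 mm high; origin at its underside
- reagent: loose amber glass bottle, 64 mm wide, 130 mm high; origin at its underside
- vial: loose small glass vial with black cap, 28 mm wide, 50 mm high; origin at its underside
- driver: loose screwdriver with black handle, lying down
- crucible: loose white ceramic crucible, 32 mm wide, 28 mm high; origin at its underside

How it is judged:
On the way, in this order (a step that is already met when the one before it is completed fails the run):
1. the long lever is pressed in by the fingers and held at its stop screw (its lug within 1.5 mm of the tip) for 0.6 s (contact force between the fingers and long_lever above 1 N and x of long_lug in the frame of long_stop above -0.0015 m and value of joint long_lever above 0.2 rad), for 0.6 s.
2. the long lever has sprung back out and the fingers are off it (value of joint long_lever below 0.05 rad and contact force between the fingers and long_lever below 0.1 N), for 0.1 s.
3. the push button is pressed down (5 of its 6 mm) (value of joint ack above 0.005 m and contact force between the fingers and ack_box above 0.5 N), for 0.05 s.
At the end, for the whole second after the job is handed in: Both levers are sprung back out (within 0.05 rad of rest), the button is back up (within 1.5 mm), and every loose thing is at rest within 25 mm of where it stood (value of joint each of long_lever, short_lever below 0.05 rad and value of joint ack below 0.0015 m and distance of each of beaker, reagent, vial, driver, crucible from where it was at the start of the episode below 0.025 m and linear speed of each of beaker, reagent, vial, driver, crucible below 0.02 m/s); the robot touches nothing.
It fails at once if the robot touches a bar (2 N) (contact force between any of the fingers, the arm and long_bar above 2 N or contact force between any of the fingers, the arm and short_bar above 2 N).
It fails at once if the fingers reach round the long lever and take hold of it, touching the strip on its inner face (2 N) (contact force between the fingers and long_inner above 2 N).
It fails at once if the short lever is moved (0.08 rad) (value of joint short_lever above 0.08 rad).
It fails at once if the long lever is forced (60 N) (contact force between the fingers and long_lever above 60 N).
It fails at once if a loose thing is shifted or lifted by 25 mm (distance of any of beaker, reagent, vial, driver, crucible from where it was at the start of the episode above 0.025 m).
It also fails if it takes over 50 s, if anything falls off the work surface, if the arm or the gripper's body presses on something with over 40 N, if the wrist force passes 120 N, or if a joint passes its speed limit or range.

## Working session

There is one attempt and no reset: what is moved stays moved. The work goes in short steps, Python scripts to look and compute and a shell command to move; the robot and the scene stay as the last step left them, time stands still between calls to the robot, and variables do not carry over. Pictures are saved under pics/ and viewed, at most 10 in all, crops included, and the job is handed in when it is done.

```bash
mkdir -p pics; cat > h.py <<'E'
import numpy as np, cv2
from workcell import manip
def ray(cam,px):
    c=manip.calibration(cam); f=200/np.tan(np.radians(c["vfov"])/2)
    d=np.array([(px[0]-c["cx"])/f,(px[1]-c["cy"])/f]); u=d.copy()
    for _ in range(20): u=d/(1+c["k1"]*(u@u))
    T=np.array(c["camera_from_world"]); R=T[:3,:3]
    return -R.T@T[:3,3], R.T@np.array([u[0],u[1],1])
def atz(cam,px,z):
    o,d=ray(cam,px); return o+d*(z-o[2])/d[2]
def proj(cam,p):
    c=manip.calibration(cam); f=200/np.tan(np.radians(c["vfov"])/2)
    T=np.array(c["camera_from_world"]); q=T[:3,:3]@p+T[:3,3]; u=q[:2]/q[2]
    return u*(1+c["k1"]*(u@u))*f+[c["cx"],c["cy"]]
E
python3 - <<'E'
from h import *
np.set_printoptions(precision=3,suppress=True)
for c in("top","side"):
    cv2.imwrite(f"pics/{c}0.png",manip.camera(c))
    print(c,ray(c,(320,200)))
    for t in("long_bar","long_lever","long_grip","short_lever","short_bar","long_stop","ack_box","ack_top","beaker","reagent","vial","driver","crucible"):
        for m in manip.masks_of(t,c)[:2]:
            z={"long_bar":.14,"short_bar":.14,"long_lever":.138,"short_lever":.138,"ack_top":.072,"long_stop":.1}.get(t,.03)
            print(t,round(m["conf"],2),np.array(m["centre"]),m["region"].sum(),atz(c,m["centre"],z))
o=manip.get_obs();print(o)
E
```

```text
top (array([0.428, 0.021, 1.229]), array([ 0.115,  0.001, -0.993]))
long_bar 0.61 [234.1 162.6] 1118 [0.633 0.214 0.14 ]
long_lever 0.95 [220.8 193.3] 441 [0.564 0.241 0.138]
long_lever 0.73 [236.9 182.7] 4176 [0.589 0.206 0.138]
long_grip 0.93 [236.7 183.2] 4340 [0.603 0.225 0.03 ]
short_lever 0.8 [398.5 199.7] 310 [ 0.558 -0.15   0.138]
short_bar 0.65 [412.1 195.5] 4438 [ 0.568 -0.179  0.14 ]
short_bar 0.64 [425.7 179.7] 1170 [ 0.604 -0.21   0.14 ]
long_stop 0.62 [410.7 194.5] 4276 [ 0.575 -0.184  0.1  ]
long_stop 0.51 [227.1 177.2] 61 [0.606 0.236 0.1  ]
ack_box 0.96 [345.6 253.5] 1382 [ 0.44  -0.041  0.03 ]
ack_box 0.53 [404.1 303.2] 464 [ 0.326 -0.181  0.03 ]
ack_top 0.57 [345.9 252.6] 232 [ 0.441 -0.04   0.072]
reagent 0.7 [325.  120.8] 744 [0.763 0.014 0.03 ]
vial 0.68 [252.5 280.7] 96 [0.371 0.178 0.03 ]
vial 0.47 [399.9 202.4] 360 [ 0.565 -0.17   0.03 ]
driver 0.94 [403.9 304.2] 467 [ 0.323 -0.181  0.03 ]
crucible 0.65 [202.5 270.8] 132 [0.391 0.299 0.03 ]
crucible 0.42 [215.7 192.1] 449 [0.58  0.275 0.03 ]
side (array([ 0.393, -0.65 ,  0.852]), array([ 0.139,  0.666, -0.733
[... 695 characters left out ...]
   0.03 ]
vial 0.56 [239.6 189.3] 231 [0.377 0.173 0.03 ]
vial 0.4 [309.9 132.6] 157 [0.575 0.335 0.03 ]
driver 0.91 [235.3 342.4] 886 [ 0.329 -0.204  0.03 ]
driver 0.3 [282.3 248.9] 230 [ 0.444 -0.018  0.03 ]
{'clock': 1.4, 'joint_pos': array([ 1.282,  0.332, -0.065,  1.46 ,  0.022,  1.35 , -0.089]), 'joint_velocities': array([ 0.   ,  0.   ,  0.   ,  0.   ,  0.001,  0.   , -0.001]), 'tau': array([ -0.001, -62.523,   0.049, -39.182,   0.017,   0.002,  -0.   ]), 'position': array([ 0.164, -0.603,  0.304]), 'ee_rot': array([0.991, 0.132, 0.   , 0.   ]), 'ft_force': array([ 1.209, -0.49 , -0.199]), 'torque': array([ 0.032,  0.025, -0.047]), 'grasp_force': 0.0, 'grip_width': 1.0022649415774854}
```

View pics/top0.png

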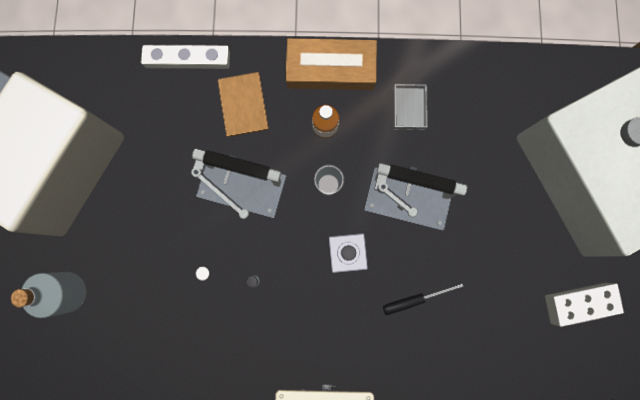

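View pics/side0.png

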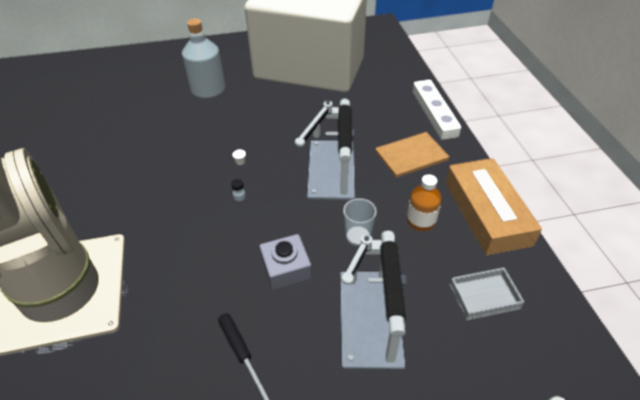

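The long-lever stand is at left in the top view (pivot about (196,173), ball about (243,214), bar from (198,155) to (279,175)). The button is at (348,253). The short stand is at right, and the beaker at (329,180) stands between the two. In the side view the long stand is the farther one, with its ball at (300,142).

```bash
cat > fit.py <<'E'
from h import *
from scipy.optimize import minimize
np.set_printoptions(precision=4,suppress=True)
def world(s,p):
    c,q=np.cos(s[2]),np.sin(s[2]); p=np.atleast_2d(p)
    return np.c_[s[0]+c*p[:,0]-q*p[:,1], s[1]+q*p[:,0]+c*p[:,1], p[:,2]]
def lev(th,r,off=0,z=.13):   # point r from pivot along lever, off toward bar, stand frame
    a=.44-th; u=np.array([-np.sin(a),-np.cos(a)]); n=np.array([np.cos(a),-np.sin(a)])
    return np.r_[np.array([0,.08])+r*u+off*n, z]
E
cat > m.py <<'E'
from fit import *
obs=[]
for c in("top","side"):
    manip.camera(c)
    for t in("long_lever","long_bar"):
        m=manip.masks_of(t,c)[0]
        mm=m["region"].astype(np.uint8)
        r=cv2.minAreaRect(cv2.findNonZero(mm)); b=cv2.boxPoints(r)
        e=sorted([np.linalg.norm(b[0]-b[1]),np.linalg.norm(b[1]-b[2])])
        print(c,t,m["conf"],r,mm.sum())
        obs.append((c,t,mm))
def hull(c,t,s):
    if t=="long_bar":
        P=[[.04+.016*np.cos(a),y,.13+.016*np.sin(a)] for a in np.linspace(0,6.28,13) for y in(-.1,.1)]
    else:
        P=[lev(0,r,o,z) for r in(0,.14) for o in(-.006,.006) for z in(.122,.138)]
        P+=[lev(0,.14+.01*np.cos(a),.01*np.sin(a)) for a in np.linspace(0,6.28,13)]
    q=np.array([proj(c,w) for w in world(s,P)],np.float32)
    k=8; im=np.zeros((400*2,640*2),np.uint8)
    cv2.fillConvexPoly(im,np.round(cv2.convexHull(q)*2*16+16*.5).astype(int),1,shift=4)
    return cv2.resize(im*255,(640,400),interpolation=cv2.INTER_AREA)/255.
def cost(s):
    e=0
    for c,t,m in obs:
        h=hull(c,t,s); e+=1-np.minimum(h,m).sum()/np.maximum(h,m).sum()
    return e
best=min((minimize(cost,[.595,.22,y0],method="Nelder-Mead",options=dict(initial_simplex=np.array([.595,.22,y0])+np.array([[0,0,0],[.02,0,0],[0,.02,0],[0,0,.2]]))) for y0 in(-.4,-.2,0)),key=lambda r:r.fun)
s=best.x; print("stand",s,best.fun)
for c,t,m in obs: h=hull(c,t,s); print(c,t,1-np.minimum(h,m).sum()/np.maximum(h,m).sum())
for n,r in(("pivot",0),("press",.115),("ball",.14)): print(n,world(s,lev(0,r,-.006 if r==.115 else 0)),[proj(c,world(s,lev(0,r))[0]) for c in("top","side")])
ims=[]
for c in("top","side"):
    im=manip.camera(c)
    for cc,t,m in obs:
        if cc==c: cv2.drawContours(im,cv2.findContours((hull(c,t,s)>.5).astype(np.uint8),0,1)[0],-1,(0,0,255),1)
    p=proj(c,world(s,lev(0,.07))[0]).astype(int); ims.append(cv2.resize(im[max(0,p[1]-60):p[1]+60,p[0]-60:p[0]+60],(400,400),interpolation=2))
cv2.imwrite("pics/fit.png",np.hstack([i for i in ims]))
np.save("s.npy",s)
E
python3 m.py
```

```text
top long_lever 0.83 ((219.28192138671875, 192.8056182861328), (70.91876220703125, 8.552444458007812), 41.71076202392578) 418
top long_bar 0.9 ((235.8238067626953, 164.72959899902344), (90.23234558105469, 14.80122184753418), 14.300277709960938) 1176
side long_lever 0.92 ((316.162109375, 125.3929443359375), (14.525727272033691, 54.39604568481445), 37.116859436035156) 491
side long_bar 0.97 ((344.46087646484375, 130.51773071289062), (14.719886779785156, 63.03032684326172), 2.2025980949401855) 832Traceback (most recent call last):
  File "m.py", line 27, in <module>
    best=min((minimize(cost,[.595,.22,y0],method="Nelder-Mead",options=dict(initial_simplex=np.array([.595,.22,y0])+np.array([[0,0,0],[.02,0,0],[0,.02,0],[0,0,.2]]))) for y0 in(-.4,-.2,0)),key=lambda r:r.fun)
  File "m.py", line 27, in <genexpr>
    best=min((minimize(cost,[.595,.22,y0],method="Nelder-Mead",options=dict(initial_simplex=np.array([.595,.22,y0])+np.array([[0,0,0],[.02,0,0],[0,.02,0],[0,0,.2]]))) for y0 in(-.4,-.2,0)),key=lambda r:r.fun)
              ~~~~~~~~^^^^^^^^^^^^^^^^^^^^^^^^^^^^^^^^^^^^^^^^^^^^^^^^^^^^^^^^^^^^^^^^^^^^^^^^^^^^^^^^^^^^^^^^^^^^^^^^^^^^^^^^^^^^^^^^^^^^^^^^^^^^^^^^^^^^^^^^^^^^^^^^
    res = _minimize_neldermead(fun, x0, args, callback, bounds=bounds,
                               **options)
    fxr = func(xr)
    fx = function(np.copy(x), *(wrapper_args + args))
  File "m.py", line 25, in cost
    h=hull(c,t,s); e+=1-np.minimum(h,m).sum()/np.maximum(h,m).sum()
  File "m.py", line 18, in hull
    q=np.array([proj(c,w) for w in world(s,P)],np.float32)
                ~~~~^^^^^
  File "h.py", line 12, in proj
    c=manip.calibration(cam); f=200/np.tan(np.radians(c["vfov"])/2)
ValueError: time passes only in moves, steps and waits
```

Too many calibration calls in one script, so I'll cache the calibration.

```bash
sed -i 's/manip\.calibration(cam)/CAL(cam)/; s/^def ray/import functools\nCAL=functools.lru_cache(lambda n: manip.calibration(n))\ndef ray/' h.py; python3 m.py; python3 -c "
from h import *
print(manip.get_obs()['clock'])"
```

```text
top long_lever 0.94 ((220.00001525878906, 192.5), (71.54792785644531, 9.943215370178223), 42.978633880615234) 489
1.85Traceback (most recent call last):
  File "m.py", line 6, in <module>
    m=manip.masks_of(t,c)[0]
      ~~~~~~~~~~~~~~~~~~~^^^
IndexError: list index out of range
```

```bash
sed -i 's/m=manip.masks_of(t,c)\[0\]/m=next(x[0] for x in (manip.masks_of(t,c) for _ in range(6)) if x and x[0]["conf"]>.6 and x[0]["region"].sum()<1500)/' m.py; python3 m.py; python3 -c "
from h import *
print(manip.get_obs()['clock'])"
```

```text
top long_lever 0.65 ((219.74842834472656, 192.7220001220703), (71.66230773925781, 9.376226425170898), 41.784515380859375) 484
top long_bar 0.75 ((235.9688262939453, 165.11126708984375), (90.36454010009766, 14.560015678405762), 15.64224624633789) 1178
side long_lever 0.69 ((315.8282165527344, 125.27679443359375), (15.250514030456543, 54.57968521118164), 37.34934997558594) 459
side long_bar 0.84 ((344.5, 130.5), (63.0, 13.0), 90.0) 813
stand [ 0.5925  0.2211 -0.2467] 0.9229371331042721
top long_lever 0.2827955322175112
top long_bar 0.16101283464611904
side long_lever 0.3184288721984142
side long_bar 0.16069989404222762
pivot [[0.612  0.2986 0.13  ]] [array([196.7687, 172.0204]), array([326.985 , 107.0845])]
press [[0.5345 0.2135 0.13  ]] [array([234.988 , 205.3316]), array([304.2758, 135.074 ])]
ball [[0.5233 0.1904 0.13  ]] [array([243.4219, 212.6666]), array([298.9646, 141.6149])]
2.25
```

View pics/fit.png

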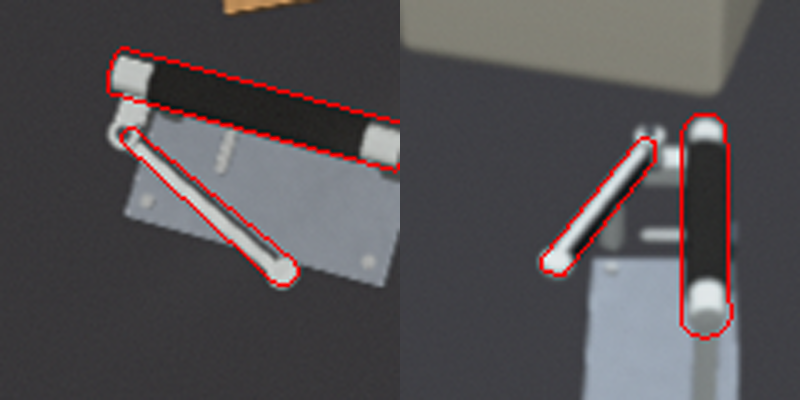

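```bash
python3 -m jog '[{"grip":1,"slide":[4,0,0],"yaw":0},{"grip":1,"slide":[4,0,0],"yaw":0},{"grip":1,"slide":[4,0,0],"yaw":0},{"grip":1,"slide":[4,0,0],"yaw":0},{"grip":1,"slide":[4,0,0],"yaw":0},{"grip":1,"slide":[4,0,0],"yaw":0},{"grip":1,"slide":[4,0,0],"yaw":0},{"grip":1,"slide":[0,0,0],"yaw":0}]' 20
python3 -m jog '[{"grip":1,"slide":[0,0,0],"yaw":-0.14},{"grip":1,"slide":[0,0,0],"yaw":-0.14},{"grip":1,"slide":[0,0,0],"yaw":-0.14},{"grip":1,"slide":[0,0,0],"yaw":-0.14},{"grip":1,"slide":[0,0,0],"yaw":-0.14},{"grip":1,"slide":[0,0,0],"yaw":-0.1},{"grip":1,"slide":[0,0,0],"yaw":0}]'
cat > go.py <<'E'
import sys
from fit import *
from scipy.spatial.transform import Rotation as Ro
o=manip.get_obs(); R=Ro.from_quat(o["ee_rot"]).as_matrix(); s=np.load("s.npy")
y=R[:,1]; print("t",o["clock"],"tcp",o["position"],"q",o["joint_pos"],"yang",np.arctan2(y[1],y[0]),"F",o["ft_force"],o["grip_width"])
def goal(th,gap,z=.185):
    a=s[2]-.44+th; n=np.array([np.cos(a),np.sin(a),0]); p=world(s,lev(th,.115,-.006))[0]
    w=p-(gap+.0145)*n; w[2]=z; return w
for th,gap in((0,.04),(0,.01),(0,0),(.23,0),(.41,0)):
    w=goal(th,gap); print(th,gap,w,"slide cm",100*R.T@(w-o["position"]))
E
python3 go.py
```

```text
clock: 3.05
position: [0.4408, -0.5253, 0.3032]
ee_rot: [0.991, 0.137, 0.002, -0.001]
ft_force: [0.7, 1.4, -0.9]
grip_width: 0.0
grasp_force: 0.0
clock: 3.75
position: [0.434, -0.5297, 0.3039]
ee_rot: [0.861, 0.508, -0.0, -0.0]
ft_force: [-0.7, -0.2, 0.8]
grip_width: 0.002
grasp_force: 0.0
t 3.75 tcp [ 0.434  -0.5297  0.3039] q [ 1.0226  0.4837 -0.3017  1.2667  0.1404  1.4116  0.2274] yang -0.503918372513469 F [-0.7009 -0.1916  0.7857] 0.0023219029530457736
0 0.04 [0.4923 0.2481 0.185 ] slide cm [ 70.9261 -32.4521  11.8882]
0 0.01 [0.5155 0.229  0.185 ] slide cm [ 70.3808 -29.5021  11.8881]
0 0 [0.5232 0.2227 0.185 ] slide cm [ 70.199  -28.5187  11.888 ]
0.23 0 [0.5429 0.2045 0.185 ] slide cm [ 69.5508 -25.9175  11.8879]
0.41 0 [0.5609 0.1936 0.185 ] slide cm [ 69.4686 -23.8193  11.8879]
```

```bash
python3 -m jog '[{"grip":1,"slide":[4.4,-2,0],"yaw":0},{"grip":1,"slide":[4.4,-2,0],"yaw":0},{"grip":1,"slide":[4.4,-2,0],"yaw":0},{"grip":1,"slide":[4.4,-2,0],"yaw":0},{"grip":1,"slide":[4.4,-2,0],"yaw":0},{"grip":1,"slide":[4.4,-2,0],"yaw":0},{"grip":1,"slide":[4.4,-2,0],"yaw":0},{"grip":1,"slide":[4.4,-2,0],"yaw":0}]'
python3 -m jog '[{"grip":1,"slide":[4.4,-2,0],"yaw":0},{"grip":1,"slide":[4.4,-2,0],"yaw":0},{"grip":1,"slide":[4.4,-2,0],"yaw":0},{"grip":1,"slide":[4.4,-2,0],"yaw":0},{"grip":1,"slide":[4.4,-2,0],"yaw":0},{"grip":1,"slide":[4.4,-2,0],"yaw":0},{"grip":1,"slide":[4.4,-2,0],"yaw":0},{"grip":1,"slide":[0,0,0],"yaw":0}]'; python3 go.py
```

```text
clock: 4.55
position: [0.4643, -0.1423, 0.3042]
ee_rot: [0.862, 0.506, 0.0, 0.0]
ft_force: [1.1, 1.0, 0.1]
grip_width: -0.004
grasp_force: 0.0
clock: 5.35
position: [0.4896, 0.2002, 0.3042]
ee_rot: [0.86, 0.51, 0.001, -0.002]
ft_force: [-0.1, -0.0, -0.4]
grip_width: -0.0
grasp_force: 0.0
t 5.35 tcp [0.4896 0.2002 0.3042] q [ 0.29    0.2105 -0.8571  1.6791  0.1604  1.3247 -1.0947] yang -0.4995254272693675 F [-0.0796 -0.049  -0.4263] -0.00018070843516035381
0 0.04 [0.4923 0.2481 0.185 ] slide cm [ 4.2983 -2.0303 11.9417]
0 0.01 [0.5155 0.229  0.185 ] slide cm [ 3.74    0.9173 11.9348]
0 0 [0.5232 0.2227 0.185 ] slide cm [ 3.554   1.8999 11.9325]
0.23 0 [0.5429 0.2045 0.185 ] slide cm [ 2.8944  4.4982 11.9258]
0.41 0 [0.5609 0.1936 0.185 ] slide cm [ 2.8029  6.596  11.9219]
```

```bash
python3 -m jog '[{"grip":1,"slide":[4,-2,0],"yaw":0},{"grip":1,"slide":[0,0,3],"yaw":0},{"grip":1,"slide":[0,0,3],"yaw":0},{"grip":1,"slide":[0,0,3],"yaw":0},{"grip":1,"slide":[0,0,2.9],"yaw":0},{"grip":1,"slide":[0,0,0],"yaw":0}]'; python3 go.py; python3 - <<'E'
from h import *
a=manip.camera("top")[130:250,170:290]; b=manip.camera("side")[65:185,250:370]
cv2.imwrite("pics/near.png",np.hstack([cv2.resize(i,(400,400),interpolation=2) for i in(a,b)]))
E
```

```text
clock: 5.95
position: [0.4915, 0.2364, 0.1815]
ee_rot: [0.862, 0.507, -0.003, -0.0]
ft_force: [-0.8, -1.0, -0.4]
grip_width: 0.002
grasp_force: 0.0
t 5.95 tcp [0.4915 0.2364 0.1815] q [ 0.1658  0.3842 -0.8278  1.7793  0.3102  1.1209 -1.2724] yang -0.5080528331205519 F [-0.7797 -0.9851 -0.4197] 0.0020215847966836295
0 0.04 [0.4923 0.2481 0.185 ] slide cm [ 1.0576 -0.4992 -0.3496]
0 0.01 [0.5155 0.229  0.185 ] slide cm [ 0.5244  2.453  -0.3577]
0 0 [0.5232 0.2227 0.185 ] slide cm [ 0.3467  3.4371 -0.3603]
0.23 0 [0.5429 0.2045 0.185 ] slide cm [-0.2907  6.041  -0.3666]
0.41 0 [0.5609 0.1936 0.185 ] slide cm [-0.3644  8.1394 -0.3738]
```

View pics/near.png

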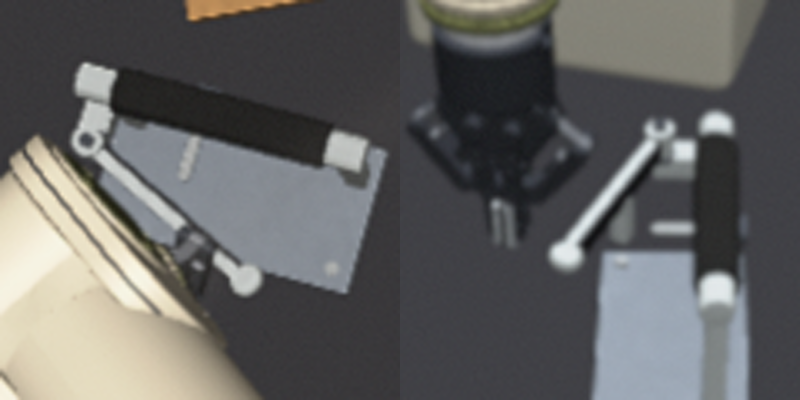

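```bash
python3 - <<'E'
from fit import *
from scipy.spatial.transform import Rotation as Ro
o=manip.get_obs(); R=Ro.from_quat(o["ee_rot"]).as_matrix(); p=o["position"]
c=lambda u,v:(250+(u-400)*.3,65+v*.3)
for nm,u,v in(("knuckle outer R",590,142),("knuckle bottom R",575,155),("outer L",412,115),("lowL",425,145),("tipR",517,240),("tipL",492,240),("link mid R",545,175)):
    O,d=ray("side",c(u,v)); Ol=R.T@(O-p); dl=R.T@d
    t=-Ol[0]/dl[0]; print(nm,Ol+t*dl)
E
```

```text
knuckle outer R [-0.      0.062  -0.0199]
knuckle bottom R [ 0.      0.0514 -0.0075]
outer L [ 0.     -0.0604 -0.0167]
lowL [ 0.     -0.0538  0.006 ]
tipR [0.     0.0063 0.0738]
tipL [-0.     -0.0123  0.078 ]
link mid R [0.     0.0299 0.0131]
```

```bash
python3 -m jog '[{"grip":1,"slide":[0.4,0.5,0],"yaw":0},{"grip":1,"slide":[0,1,0],"yaw":0},{"grip":1,"slide":[0,1,0],"yaw":0},{"grip":1,"slide":[0,1,0],"yaw":0},{"grip":1,"slide":[0,0.5,0],"yaw":0},{"grip":1,"slide":[0,0.5,0],"yaw":0},{"grip":1,"slide":[0,0.5,0],"yaw":0},{"grip":1,"slide":[0,0,0],"yaw":0}]'; python3 go.py; python3 -m jog '[{"grip":1,"slide":[0,0.3,0],"yaw":0},{"grip":1,"slide":[0,0.2,0],"yaw":0},{"grip":1,"slide":[0,0,0],"yaw":0}]'; python3 go.py
```

```text
clock: 6.85
position: [0.5388, 0.2169, 0.1846]
ee_rot: [0.861, 0.508, -0.0, -0.0]
ft_force: [-3.7, -0.8, -0.6]
grip_width: 0.004
grasp_force: 1.4
t 6.85 tcp [0.5388 0.2169 0.1846] q [ 0.1774  0.4489 -0.7943  1.6887  0.3457  1.1511 -1.2161] yang -0.505424798160016 F [-3.6948 -0.8173 -0.6273] 0.003537060191499974
0 0.04 [0.4923 0.2481 0.185 ] slide cm [ 0.4752 -5.5793 -0.0346]
0 0.01 [0.5155 0.229  0.185 ] slide cm [-0.0657 -2.6285 -0.0357]
0 0 [0.5232 0.2227 0.185 ] slide cm [-0.246  -1.6448 -0.0361]
0.23 0 [0.5429 0.2045 0.185 ] slide cm [-0.8902  0.9574 -0.0369]
0.41 0 [0.5609 0.1936 0.185 ] slide cm [-0.9694  3.0557 -0.0378]
clock: 7.15
position: [0.543, 0.2146, 0.1847]
ee_rot: [0.861, 0.508, -0.0, 0.0]
ft_force: [-3.8, 0.2, -0.7]
grip_width: -0.001
grasp_force: 1.6
t 7.15 tcp [0.543  0.2146 0.1847] q [ 0.1787  0.4547 -0.7912  1.6807  0.3487  1.1538 -1.2104] yang -0.505097696303901 F [-3.8402  0.2112 -0.7465] -0.0011020337972867653
0 0.04 [0.4923 0.2481 0.185 ] slide cm [ 0.4724 -6.054  -0.0296]
0 0.01 [0.5155 0.229  0.185 ] slide cm [-0.0694 -3.1034 -0.0298]
0 0 [0.5232 0.2227 0.185 ] slide cm [-0.25   -2.1198 -0.0299]
0.23 0 [0.5429 0.2045 0.185 ] slide cm [-0.8951  0.4822 -0.0301]
0.41 0 [0.5609 0.1936 0.185 ] slide cm [-0.9749  2.5804 -0.0304]
```

```bash
f(){ grep -E "position|ft_f|grasp_f"|tr '\n' ' ';echo; }
python3 -m jog '[{"grip":1,"slide":[0,0.2,0],"yaw":0},{"grip":1,"slide":[0,0,0],"yaw":0}]'|f
python3 -m jog '[{"grip":1,"slide":[0,0.2,0],"yaw":0},{"grip":1,"slide":[0,0,0],"yaw":0}]'|f
python3 -m jog '[{"grip":1,"slide":[0,0.2,0],"yaw":0},{"grip":1,"slide":[0,0,0],"yaw":0}]'|f
```

```text
position: [0.5448, 0.2137, 0.1848] ft_force: [-2.8, -0.4, -1.2] grasp_force: 1.7 
position: [0.5466, 0.2128, 0.1848] ft_force: [-4.8, -0.6, -1.4] grasp_force: 1.9 
position: [0.5483, 0.2118, 0.1848] ft_force: [-4.9, -0.7, -0.9] grasp_force: 2.0
```

```bash
f(){ grep -E "position|ft_f|grasp_f"|tr '\n' ' ';echo; }
python3 -m jog '[{"grip":1,"slide":[0,0.2,0],"yaw":0},{"grip":1,"slide":[0,0,0],"yaw":0}]'|f
python3 -m jog '[{"grip":1,"slide":[0,0.2,0],"yaw":0},{"grip":1,"slide":[0,0,0],"yaw":0}]'|f
```

```text
position: [0.55, 0.2109, 0.1849] ft_force: [-4.2, -0.6, -0.5] grasp_force: 2.0 
position: [0.5514, 0.2102, 0.1848] ft_force: [-6.9, -0.4, -0.8] grasp_force: 2.9
```

```bash
f(){ grep -E "position|ft_f|grasp_f"|tr '\n' ' ';echo; }
python3 -m jog '[{"grip":1,"slide":[0,0.2,0],"yaw":0},{"grip":1,"slide":[0,0,0],"yaw":0}]'|f
python3 go.py|head -1
```

```text
position: [0.5521, 0.2099, 0.1848] ft_force: [-12.1, 0.9, 1.9] grasp_force: 5.2 
t 8.35 tcp [0.5521 0.2099 0.1848] q [ 0.1816  0.4692 -0.7849  1.6611  0.354   1.1623 -1.1964] yang -0.5037321662910078 F [-12.0505   0.9368   1.85  ] -0.0038158386259231772
```

```bash
python3 -m jog '[{"grip":1,"slide":[0,0.1,0],"yaw":0},{"grip":1,"slide":[0,0,0],"yaw":0},{"grip":1,"slide":[0,0,0],"yaw":0},{"grip":1,"slide":[0,0,0],"yaw":0},{"grip":1,"slide":[0,0,0],"yaw":0},{"grip":1,"slide":[0,0,0],"yaw":0},{"grip":1,"slide":[0,0,0],"yaw":0},{"grip":1,"slide":[0,0,0],"yaw":0}]'; python3 - <<'E'
from h import *
a=manip.camera("top")[130:250,170:290]; b=manip.camera("side")[65:185,250:370]
cv2.imwrite("pics/press.png",np.hstack([cv2.resize(i,(400,400),interpolation=2) for i in(a,b)]))
E
```

```text
clock: 9.15
position: [0.5524, 0.2097, 0.1847]
ee_rot: [0.861, 0.509, -0.001, -0.001]
ft_force: [-15.0, 0.6, 3.3]
grip_width: 0.003
grasp_force: 6.5
```

View pics/press.png

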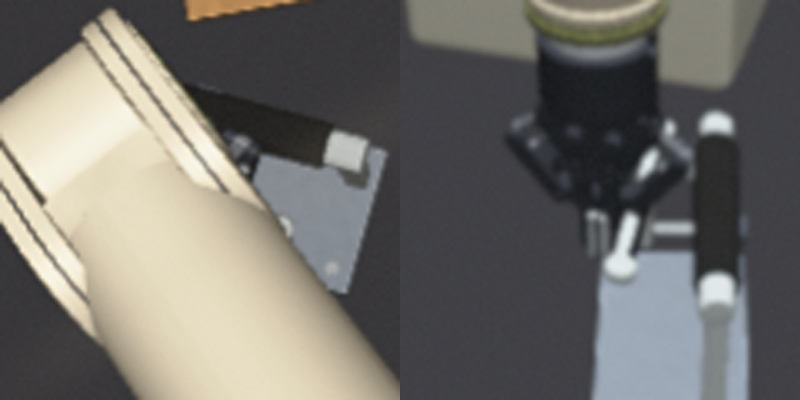

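```bash
python3 - <<'E'
from fit import *
s=np.load("s.npy"); w=atz("side",(250+220*.3,65+265*.3),.13); print(w)
for th in(.1,.15,.2,.25,.3,.35,.41): print(th,world(s,lev(th,.14)),proj("side",world(s,lev(th,.14))[0]), "lug/stop x", lev(th,.06,.0)[0])
o=manip.get_obs();c,q=np.cos(s[2]),np.sin(s[2]);d=o["position"][:2]-s[:2];print("tcp in stand",[c*d[0]+q*d[1],-q*d[0]+c*d[1]])
E
```

```text
[0.5579 0.1722 0.13  ]
0.1 [[0.5345 0.182  0.13  ]] [304.6859 143.2512] lug/stop x -0.02000922552844886
0.15 [[0.5404 0.1783 0.13  ]] [307.6548 143.9277] lug/stop x -0.017157133506290136
0.2 [[0.5465 0.1749 0.13  ]] [310.6842 144.5062] lug/stop x -0.014262157585628075
0.25 [[0.5528 0.1718 0.13  ]] [313.7648 144.9846] lug/stop x -0.011331533698590034
0.3 [[0.5592 0.169  0.13  ]] [316.8873 145.361 ] lug/stop x -0.008372586878654189
0.35 [[0.5658 0.1665 0.13  ]] [320.0419 145.634 ] lug/stop x -0.005392712951880664
0.41 [[0.5738 0.164  0.13  ]] [323.856  145.8237] lug/stop x -0.0017997300121497413
tcp in stand [np.float64(-0.03603796449842226), np.float64(-0.02074911912795361)]
```

The lever is at about 0.29 rad, its end ball at about (316,144) in the side view. The fingers are only on its outer face, clear of the bar. With the force jump from 5 to 15 N, this is the stop screw. I'll hold a little longer, then release.

```bash
python3 -m jog '[{"grip":1,"slide":[0,0,0],"yaw":0},{"grip":1,"slide":[0,0,0],"yaw":0},{"grip":1,"slide":[0,0,0],"yaw":0},{"grip":1,"slide":[0,-0.7,0],"yaw":0},{"grip":1,"slide":[0,-1,0],"yaw":0},{"grip":1,"slide":[0,-1,0],"yaw":0},{"grip":1,"slide":[0,-1.5,0],"yaw":0},{"grip":1,"slide":[0,-1.5,0],"yaw":0}]'
python3 -m jog '[{"grip":1,"slide":[0,-1.5,0],"yaw":0},{"grip":1,"slide":[0,0,0],"yaw":0},{"grip":1,"slide":[0,0,0],"yaw":0},{"grip":1,"slide":[0,0,0],"yaw":0}]'; python3 - <<'E'
from fit import *
from scipy.spatial.transform import Rotation as Ro
a=manip.camera("top")
for c in("top","side"):
    manip.camera(c)
    for t,z in(("ack_top",.072),("ack_box",.05)):
        for m in manip.masks_of(t,c)[:1]: print(c,t,m["conf"],m["centre"],m["region"].sum(),atz(c,m["centre"],z))
    for m in manip.masks_of("long_lever",c)[:1]: print("lever",m["conf"],m["centre"])
b=manip.camera("side")
cv2.imwrite("pics/back.png",np.hstack([cv2.resize(i,(400,400),interpolation=2) for i in(a[190:310,250:370],b[65:185,250:370])]))
o=manip.get_obs(); print(o["clock"],o["position"],o["ft_force"],o["joint_pos"])
E
```

```text
clock: 10.05
position: [0.5039, 0.2366, 0.1852]
ee_rot: [0.861, 0.508, 0.001, 0.0]
ft_force: [0.2, -0.1, -0.2]
grip_width: -0.001
grasp_force: 0.0
clock: 10.45
position: [0.492, 0.2428, 0.1849]
ee_rot: [0.862, 0.508, 0.0, 0.0]
ft_force: [-0.8, -0.3, -0.0]
grip_width: -0.003
grasp_force: 0.0
top ack_top 0.55 [347.9, 254.3] 186 [ 0.4376 -0.0444  0.072 ]
top ack_box 0.74 [344.9, 255.0] 1333 [ 0.436  -0.0386  0.05  ]
lever 0.59 [215.2, 192.9]
side ack_top 0.48 [284.3, 247.3] 268 [ 0.4459 -0.0474  0.072 ]
side ack_box 0.8 [285.2, 262.0] 2076 [ 0.443  -0.0666  0.05  ]
lever 0.6 [312.5, 126.5]
10.95 [0.4914 0.2434 0.1849] [-0.0011 -0.0472 -0.4093] [ 0.1563  0.3841 -0.8315  1.7726  0.3122  1.1229 -1.2813]
```

View pics/back.png

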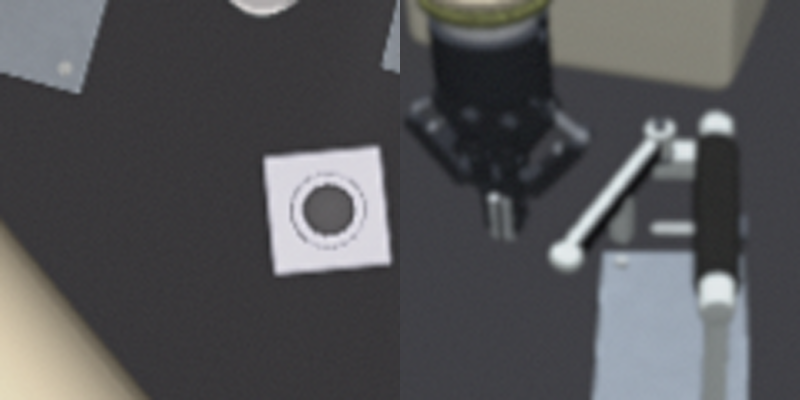

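```bash
python3 -m jog '[{"grip":1,"slide":[0,0,-2.5],"yaw":0},{"grip":1,"slide":[0,0,-3],"yaw":0},{"grip":1,"slide":[0,0,-3],"yaw":0},{"grip":1,"slide":[0,0,0],"yaw":0},{"grip":1,"slide":[-3,1,0],"yaw":0},{"grip":1,"slide":[-4,1.4,0],"yaw":0},{"grip":1,"slide":[-4,1.4,0],"yaw":0},{"grip":1,"slide":[-4,1.4,0],"yaw":0}]'
python3 -m jog '[{"grip":1,"slide":[-4,1.4,0],"yaw":0},{"grip":1,"slide":[-4,1.4,0],"yaw":0},{"grip":1,"slide":[-3,1,0],"yaw":0},{"grip":1,"slide":[-1.8,0.6,0],"yaw":0},{"grip":1,"slide":[0,0,0],"yaw":0},{"grip":1,"slide":[0,0,0],"yaw":0}]'
python3 - <<'E'
from fit import *
from scipy.spatial.transform import Rotation as Ro
g=(atz("top",(348.7,252.7),.072)+atz("side",(285.5,249),.072))/2; print(g,atz("top",(348.7,252.7),.072))
o=manip.get_obs(); R=Ro.from_quat(o["ee_rot"]).as_matrix(); g[2]=.145
print(o["position"],100*R.T@(g-o["position"]),o["joint_pos"])
E
```

```text
clock: 11.75
position: [0.4637, 0.0854, 0.2694]
ee_rot: [0.861, 0.508, -0.0, -0.0]
ft_force: [0.9, -0.3, 0.2]
grip_width: -0.002
grasp_force: 0.0
clock: 12.35
position: [0.4408, -0.0461, 0.2696]
ee_rot: [0.861, 0.508, -0.0, -0.0]
ft_force: [0.4, 1.1, 0.0]
grip_width: -0.003
grasp_force: 0.0
[ 0.4444 -0.0491  0.072 ] [ 0.4413 -0.0462  0.072 ]
[ 0.4408 -0.0461  0.2696] [-0.0881  0.4528 12.4625] [ 0.6849 -0.0159 -0.667   1.9307 -0.0106  1.2236 -0.4838]
```

```bash
python3 -m jog '[{"grip":1,"slide":[0,0.2,3],"yaw":0},{"grip":1,"slide":[0,0,3],"yaw":0},{"grip":1,"slide":[0,0,3],"yaw":0},{"grip":1,"slide":[0,0,1.5],"yaw":0},{"grip":1,"slide":[0,0,1],"yaw":0},{"grip":1,"slide":[0,0,0],"yaw":0}]'
python3 - <<'E'
from h import *
b=manip.camera("side")
cv2.imwrite("pics/btn.png",cv2.resize(b[200:290,220:350],(780,540),interpolation=2))
E
```

```text
clock: 12.95
position: [0.4423, -0.0463, 0.154]
ee_rot: [0.861, 0.509, -0.0, -0.001]
ft_force: [-0.7, -0.4, -0.1]
grip_width: 0.001
grasp_force: 0.0
```

View pics/btn.png

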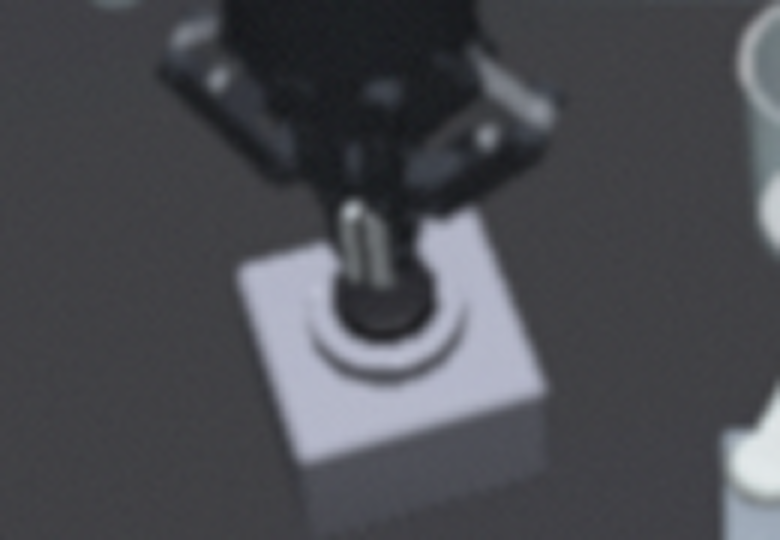

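The fingertips (crop about (370,285)) are just above the button (about (385,300)).

```bash
f(){ grep -E "position|ft_f|grasp_f"|tr '\n' ' ';echo; }
python3 -m jog '[{"grip":1,"slide":[0,0,0.5],"yaw":0},{"grip":1,"slide":[0,0,0.4],"yaw":0},{"grip":1,"slide":[0,0,0],"yaw":0}]'|f
python3 -m jog '[{"grip":1,"slide":[0,0,0.3],"yaw":0},{"grip":1,"slide":[0,0,0],"yaw":0}]'|f
python3 -m jog '[{"grip":1,"slide":[0,0,0.3],"yaw":0},{"grip":1,"slide":[0,0,0],"yaw":0}]'|f
```

```text
position: [0.4426, -0.0474, 0.1458] ft_force: [0.3, -0.8, -0.6] grasp_force: 0.0 
position: [0.4429, -0.0474, 0.143] ft_force: [-0.6, -0.3, 1.6] grasp_force: 1.2 
position: [0.443, -0.0474, 0.14] ft_force: [-0.4, -0.4, 4.6] grasp_force: 2.0
```

```bash
f(){ grep -E "position|ft_f|grasp_f"|tr '\n' ' ';echo; }
python3 -m jog '[{"grip":1,"slide":[0,0,0.3],"yaw":0},{"grip":1,"slide":[0,0,0],"yaw":0}]'|f
python3 -m jog '[{"grip":1,"slide":[0,0,0.2],"yaw":0},{"grip":1,"slide":[0,0,0],"yaw":0},{"grip":1,"slide":[0,0,0],"yaw":0}]'|f
```

```text
position: [0.4431, -0.0474, 0.1384] ft_force: [-7.9, 1.7, 23.5] grasp_force: 11.7 
position: [0.4434, -0.0473, 0.1379] ft_force: [-19.2, 1.7, 50.1] grasp_force: 24.8
```

Bottomed out. The force rose from about 5 N (full travel) to 50 N. Now I'll come clear.

```bash
python3 -m jog '[{"grip":1,"slide":[0,0,-0.5],"yaw":0},{"grip":1,"slide":[0,0,-1.5],"yaw":0},{"grip":1,"slide":[0,0,-3],"yaw":0},{"grip":1,"slide":[0,0,-3],"yaw":0},{"grip":1,"slide":[0,0,-3],"yaw":0},{"grip":1,"slide":[0,0,0],"yaw":0},{"grip":1,"slide":[0,0,0],"yaw":0},{"grip":1,"slide":[0,0,0],"yaw":0}]'
python3 - <<'E'
from h import *
cv2.imwrite("pics/end.png",manip.camera("side"))
E
```

```text
clock: 15.0
position: [0.4421, -0.0474, 0.2439]
ee_rot: [0.861, 0.508, -0.001, -0.001]
ft_force: [-0.1, 0.2, -0.3]
grip_width: -0.001
grasp_force: 0.0
```

View pics/end.png

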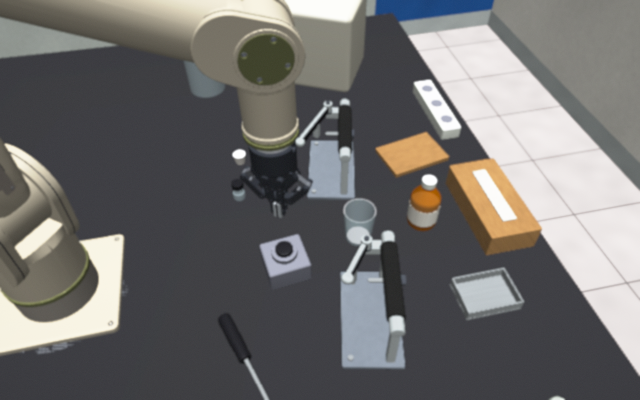

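The gripper is clear above the box. The button is up at (284,249), the long lever's ball is back at (300,142), and the loose things are where they stood.

```bash
python3 -c "
from workcell import manip
print(manip.hand_in())"
```

```text
the job is handed in; nothing more can be done
None
```

The job is handed in: I held the long lever against its stop screw for over a second (about 15 N), it sprang fully back, I pressed the push button fully down (about 50 N at the bottom, where 5 N is enough), and the arm is clear with the loose things in view where they stood; no verdict was returned.

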